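# Clamp the core tray and start the dryer

### The arm

A 7-joint arm with a two-finger parallel gripper is mounted at the origin on the work surface. World frame = base frame: x ahead of the robot, y to its left, z up, the work surface at z = 0. Lengths are in m, angles in rad, forces in N, time in s.
With the tool pointing down it reaches from about 0.425 to 0.875 m from the base axis. Payload 4.7 kg.
Tool frame: the origin (TCP) lies on the mounting face of the last link; the fingertips stand 182 mm ahead of it and the grasp point (between the pads) lies 164 mm ahead of it; z points along the fingers, y is the direction in which the jaws open and shut (so a half turn about z gives the same grasp; the last joint's range is limited). The gripper opens to 87 mm and grips with 3 to 60 N. Pads are 19 mm wide; open, the fingers measure 117 mm over their backs; the gripper's body (75 mm by 190 mm) begins 51 mm behind the grasp point.
Start: joints at [-1.333, 0.321, -0.07, 1.45, 0.023, 1.371, -0.057], TCP at [0.144, 0.634, 0.405] pointing down, gripper open.
Joint ranges: [-2.86, 2.86], [-0.3, 2.09], [-1.38, 1.24], [0.06, 2.45], [-1.56, 4.7], [0.09, 2.05], [-2.69, 2.69]. Speed limits (rad/s): [2.57, 2.57, 3.14, 3.14, 3.14, 3.14, 3.14].

### API

Orientations are given as a rotation vector (axis times angle).
In Python, from bench import ctrl gives the robot as it stands. The module is installed in compiled form; this text tells all that it offers.
- The arm moves only by the tool play_rows, never from a script. Its argument "targets" is text: rows parted by semicolons, each of 7 numbers parted by spaces: the shift along the tool's x, y, z in cm, then the turn, a rotation vector about the tool's x, y, z in rad, then the opening, from -1 (shut) to 1 (fully open). In form: x y z ax ay az grip; .... A call has 1 to 20 rows; each row shifts and turns the pose as measured when the row begins, along the tool's axes as they then stand; what a row does not reach is not made up. A row lasts 1/8 s, in which the tool goes at most 62.5 mm and 10.7 degrees, less where a joint would pass 70% of its speed; a pose out of reach is approached as far as the arm can. A call is refused whole if a number of a shift passes 6.25 or a number of a turn 0.188, either way. A call with a gripper value outside its range is refused whole. The fingers move at their own pace and stop on an object; "newtons" is the grip in N (left out, the last holds). Time passes only in rows, so rows that do not move let the fingers close. It gives the time, the measured TCP pose, the force and the opening at its end, in the units of the state.
- ctrl.get_state(): the state, without advancing time (a new reading comes with each control period).
- ctrl.get_image(name): name is "scene" or "top" or "wrist"; returns a dict with "pixels" (480x640x3 uint8, blue, green, red), "depth" (480x640 float32, m along the optical axis (not along the pixel's ray), 0 where there is no reading), "intrinsics" (3x3 intrinsics, pixels), "k1" (the pictures are not rectified: a ray, as slopes to the right and down, at radius r is drawn at 1 + k1 r^2 times it, then the intrinsics apply), "R" (3x3) and "t" (3): a world point X has camera coordinates R X + t. Camera axes: x right, y down, z forward; pixel columns grow to the right and rows downward; lengths in m; the calibration is good to about 2 mm. A picture is of the moment at which its call begins.
- ctrl.close_job(): hands the job in, once; it reports no verdict.
The state is a dict: "time": time; "joint_positions": joint angles; "qd": joint speeds; "joint_torque": joint torques, N m; "position": TCP position; "tool_rot": TCP orientation; "ft_force": force on the tool from outside, world axes, zero at the start; "torque": the same for the moment, N m; "grip_width": opening from 0.0 (shut) to 1.0 (fully open).
Only numpy, scipy, OpenCV 4.12 (cv2) and the standard library are available. Lean on these libraries where they do the work, as an engineer would, in place of code of your own. Each camera call takes 0.05 s, during which the arm holds its last target.

### The job

Get the tray of clay cores ready and start the dryer, just by pushing and pressing with the fingertips: push the yellow hold-down arm fully down onto the tray rim, then the blue one, then press the white-marked end of the black rocker switch fully down so that it stays on, and last press the green start button all the way in and let it come back out. Keep to that order, do not press the red stop button, and do not pick up or shift the cores, the brush, the can or the wrench.

Things in the scene. Friction and masses are not known exactly. Their poses are not given: they have to be found in the camera images.
- tray: fixed steel carrier tray; origin on the bench; base plate 380 x 340 mm, 12 mm thick, reaching 230 mm to the tray's -x side and 150 mm to +x; on it a rimmed tray 270 x 320 mm, rim top 50 mm above the bench, floor at 24 mm. Its -x side, towards the robot, carries the two hold-down arms, about 200 mm apart; which colour is left or right varies
- clamp_yellow (a joint): hinge of the yellow hold-down arm, rad: 0 = arm raised 29 degrees above level, 0.5 = level, on the tray rim, its hard stop. Pushing the pad down from above increases it; friction (about 2.5 N at the pad) keeps the arm where it is left
- clamp_yellow_pad (a point): centre of the flat top of the yellow pad, 50 x 44 mm, at the free end of the yellow hold-down arm, which points away from the robot over the tray's near rim. It lies 75 mm along the arm from the hinge pin (level, 57 mm above the bench) and 9 mm above the arm's axis. Site x points along the arm (level at joint 0), z up. Height 101 mm raised, 66 mm fully down, moving 13 mm away from the hinge
- clamp_blue (a joint): hinge of the blue hold-down arm, rad: 0 = arm raised 29 degrees above level, 0.5 = level, on the tray rim, its hard stop. Pushing the pad down from above increases it; friction (about 2.5 N at the pad) keeps the arm where it is left
- clamp_blue_pad (a point): centre of the flat top of the blue pad, 50 x 44 mm, at the free end of the blue hold-down arm, which points away from the robot over the tray's near rim. It lies 75 mm along the arm from the hinge pin (level, 57 mm above the bench) and 9 mm above the arm's axis. Site x points along the arm (level at joint 0), z up. Height 101 mm raised, 66 mm fully down, moving 13 mm away from the hinge
- console: fixed grey control box 150 x 290 mm, 60 mm high, aluminium top; origin at the centre of its underside, on the bench. Its top carries the start button, the rocker and the stop button in a row along its y axis, about 90 mm apart, in any order
- power (a joint): black rocker switch, rad: 0 = off (white-marked end, on the side away from the robot, stands up), 0.4 = fully on (marked end down, hard stop). It stays where it is left; needs about 2.5 N at the mark
- power_mark (a point): middle of the white mark on the rocker's top face, 21 mm from its pivot line towards the end away from the robot, 9 mm of face beyond it; rocker 60 x 34 mm in a low grey frame. Site x points along the rocker to the marked end (level at joint 0), z up. 94 mm above the bench when off; sinks 8 mm to full on
- start (a joint): green start button, m: 0 = out, 0.007 = fully in; spring return, about 5 N holds it fully in
- start_top (a point): centre of the top of the green button, 32 mm across, in a round steel-coloured collar; pressed straight down
- stop (a joint): red stop button, m: 0 = out, 0.007 = in, spring return; must not be pressed
- stop_top (a point): centre of the top of the red button, 40 mm across, in a round yellow collar
- core1: loose fired-clay core, beige spool 78 mm tall, 58 mm across at its upper flange, 0.22 kg; origin at the centre of its underside. Stands on the tray floor, 24 mm above the bench; leave it alone (this one stands between the two arms)
- core2: loose fired-clay core, beige spool 78 mm tall, 58 mm across at its upper flange, 0.22 kg; origin at the centre of its underside. Stands on the tray floor, 24 mm above the bench; leave it alone
- core3: loose fired-clay core, beige spool 78 mm tall, 58 mm across at its upper flange, 0.22 kg; origin at the centre of its underside. Stands on the tray floor, 24 mm above the bench; leave it alone
- core4: loose fired-clay core, beige spool 78 mm tall, 58 mm across at its upper flange, 0.22 kg; origin at the centre of its underside. Stands on the tray floor, 24 mm above the bench; leave it alone
- brush: loose hand brush lying on the bench beyond the control box; leave it alone
- can: loose can 60 mm across, 110 mm tall, standing to the right of the control box; origin at the centre of its underside; leave it alone
- wrench: loose wrench lying on the bench left of the tray; leave it alone

How it is judged:
On the way, in this order (a step that is already met when the one before it is completed fails the run):
1. the yellow arm is fully down (value of joint clamp_yellow above 0.44 rad), for 0.1 s.
2. then the blue arm is fully down (value of joint clamp_blue above 0.44 rad), for 0.1 s.
3. then the rocker is on (value of joint power above 0.33 rad), for 0.1 s.
4. then the green button is pressed in (value of joint start above 0.005 m), for 0.05 s.
At the end, for the whole second after the job is handed in: Both arms are down (joints above 0.44 rad), the rocker is on (above 0.33 rad), the green button has been pressed more than 5 mm in and is back out (under 2 mm), the red one is out (under 2 mm), and no loose thing is more than 20 mm from where it started (value of joint each of clamp_yellow, clamp_blue above 0.44 rad and value of joint power above 0.33 rad and value of joint each of start, stop below 0.002 m and not (distance of any of core1, core2, core3, core4, brush, can, wrench from where it was at the start of the episode above 0.02 m)); the robot touches nothing.
It fails at once if the blue arm was pushed (beyond 0.3 rad) before the yellow one was down (value of joint clamp_blue above 0.3 rad and value of joint clamp_yellow below 0.4 rad).
It fails at once if the rocker was switched (beyond 0.2 rad) before both arms were down (value of joint power above 0.2 rad and value of joint any of clamp_yellow, clamp_blue below 0.4 rad).
It fails at once if the start button was pressed (3 mm) before the arms were down and the rocker on (value of joint start above 0.003 m and (value of joint any of clamp_yellow, clamp_blue below 0.4 rad or value of joint power below 0.3 rad)).
It fails at once if the red stop button was pressed (3 mm) (value of joint stop above 0.003 m).
It fails at once if a core, the brush, the can or the wrench was lifted or shifted by more than 20 mm (distance of any of core1, core2, core3, core4, brush, can, wrench from where it was at the start of the episode above 0.02 m).
It also fails if it takes over 58 s, if anything falls off the work surface, if the arm or the gripper's body presses on something with over 40 N, if the wrist force passes 120 N, or if a joint passes its speed limit or range.

## Working session

There is one attempt and no reset: what is moved stays moved. The work goes in short steps, Python scripts to look and compute and a tool call to move; the robot and the scene stay as the last step left them, time stands still between calls to the robot, and variables do not carry over. Pictures are saved under pics/ and viewed, and the job is handed in when it is done.

Besides the shell and the picture viewer there is one more tool, called as a command line: name --argument value ..., lists and objects as JSON in quotes. play_rows: Moves the arm, as the interface text tells. Its arguments: {"type":"object","properties":{"targets":{"type":"string"},"newtons":{"type":"number"}},"required":["targets"]}

```bash
mkdir -p pics
cat > h.py <<'E'
import numpy as np,cv2
from bench import ctrl
def cap(n,f):
    im=ctrl.get_image(n); cv2.imwrite('pics/'+f,im['pixels']); np.savez('pics/'+f[:-4]+'.npz',**{k:np.array(v) for k,v in im.items()}); return im
def world(im):
    K=np.array(im['intrinsics']);D=im['depth'];h,w=D.shape
    u,v=np.meshgrid(np.arange(w),np.arange(h))
    p=cv2.undistortPoints(np.stack([u,v],-1).reshape(-1,1,2).astype(np.float64),K,np.array([float(im['k1']),0,0,0,0])).reshape(h,w,2)
    P=np.concatenate([p*D[...,None],D[...,None]],-1)
    W=(P-np.array(im['t']))@np.array(im['R'])
    W[D==0]=np.nan
    return W
E
python3 - <<'E'
from h import *
for n in ('scene','top','wrist'): cap(n,n+'0.png')
s=ctrl.get_state(); print({k:np.round(v,3) for k,v in s.items()})
E
```

```text
{'time': np.float64(0.15), 'joint_positions': array([-1.333,  0.322, -0.07 ,  1.451,  0.023,  1.371, -0.057]), 'qd': array([-0.001, -0.003,  0.001, -0.005, -0.   , -0.002,  0.001]), 'joint_torque': array([ 1.0000e-03, -4.9178e+01, -4.0400e-01, -3.1288e+01, -6.4000e-02,
        4.0000e-02,  0.0000e+00]), 'position': array([0.144, 0.634, 0.404]), 'tool_rot': array([-3.510e-01, -3.122e+00,  2.000e-03]), 'ft_force': array([ 0.203,  0.625, -0.241]), 'torque': array([ 0.021, -0.016,  0.023]), 'grip_width': np.float64(1.002)}
```

View pics/top0.png

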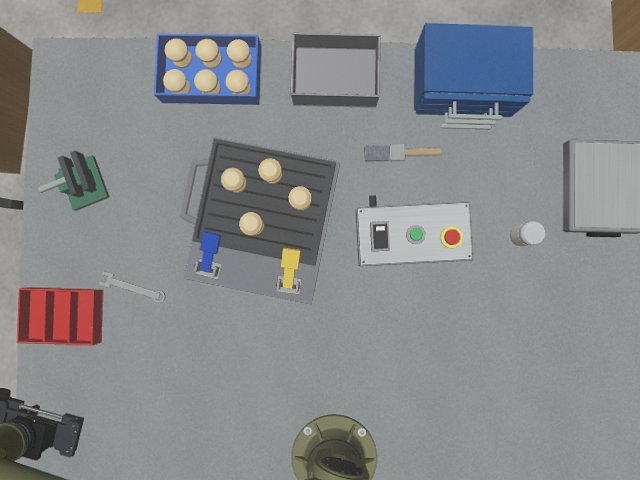

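View pics/scene0.png

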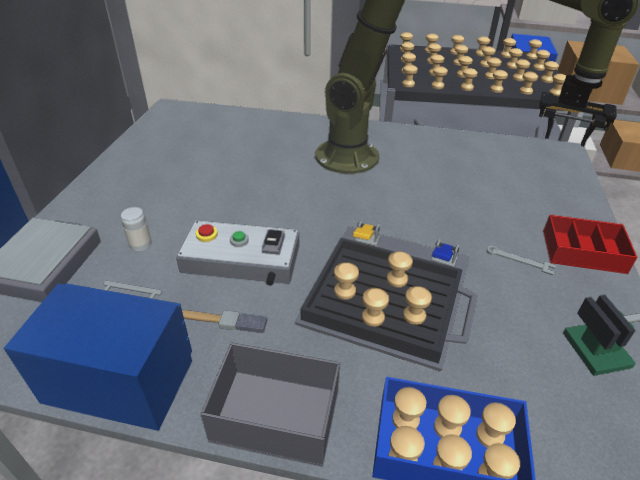

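Run:
```python
from h import *
im=dict(np.load('pics/top0.npz'));W=world(im);px=im['pixels']
hsv=cv2.cvtColor(px,cv2.COLOR_BGR2HSV)
for n,lo,hi in (('yel',(20,120,100),(35,255,255)),('blue',(100,120,60),(130,255,255)),('green',(45,100,50),(85,255,255)),('red',(0,150,80),(8,255,255))):
    m=cv2.inRange(hsv,lo,hi); c,l,st,ce=cv2.connectedComponentsWithStats(m)
    for i in range(1,c):
        if st[i,4]>40:
            P=W[l==i];print(n,st[i],ce[i].round(),np.nanmedian(P,0).round(3),np.nanmin(P,0).round(3),np.nanmax(P,0).round(3))
```

```text
yel [ 78   0  24  12 287] [89.  5.] [ 1.52   1.019 -0.748] [ 1.49   0.968 -0.765] [ 1.546  1.071 -0.731]
yel [441 227  21  21 120] [451. 237.] [ 0.574 -0.28   0.072] [ 0.552 -0.306  0.058] [ 0.602 -0.255  0.086]
yel [281 248  20  41 551] [289. 265.] [0.5   0.123 0.088] [0.439 0.098 0.053] [0.539 0.143 0.107]
blue [ 415   23  118   93 8651] [478.  65.] [ 0.982 -0.32   0.179] [ 0.898 -0.45   0.005] [ 1.082 -0.188  0.192]
blue [ 154   34  104   63 1978] [211.  68.] [1.013 0.33  0.007] [ 0.918  0.218 -0.007] [1.083 0.481 0.089]
blue [200 231  20  41 542] [208. 249.] [0.537 0.325 0.088] [0.477 0.295 0.006] [0.577 0.362 0.108]
green [410 229  12  11 111] [416. 234.] [ 0.582 -0.19   0.082] [ 0.569 -0.204  0.071] [ 0.595 -0.176  0.092]
red [446 230  14  14 152] [452. 237.] [ 0.577 -0.281  0.083] [ 0.562 -0.298  0.074] [ 0.594 -0.265  0.089]
red [  18  288   76   57 2743] [ 60. 315.] [0.35  0.727 0.005] [ 0.282  0.618 -0.008] [0.422 0.821 0.068]
```

The top view shows the yellow arm at px (289,265), the blue arm at (208,249) and the rocker at (380,236) with its white mark on the far end. The green button is at (416,234) and the red one at (452,237). Next I'll refine these positions.

Run:
```python
from h import *
im=dict(np.load('pics/top0.npz'));W=world(im);px=im['pixels']
a=cv2.resize(px[195:305,180:480],None,fx=2.66,fy=2.66,interpolation=cv2.INTER_CUBIC);cv2.imwrite('pics/z0.png',a)
hsv=cv2.cvtColor(px,cv2.COLOR_BGR2HSV)
for n,lo,hi,sl in (('yel',(20,120,100),(35,255,255),(slice(240,300),slice(270,310))),('blue',(100,120,60),(130,255,255),(slice(225,275),slice(195,225)))):
    m=np.zeros(px.shape[:2],bool);m[sl]=cv2.inRange(hsv,lo,hi)[sl]>0
    P=W[m];P=P[np.isfinite(P[:,0])]
    c,s,v=cv2.minAreaRect((P[:,:2]*1000).astype(np.float32)); print(n,c,s,v)
    q=P.mean(0);d=np.linalg.svd((P-q)[:,:2],full_matrices=False)[2][0];d*=np.sign(d[0]);t=(P[:,:2]-q[:2])@d
    print(d,np.degrees(np.arctan2(d[1],d[0])))
    for lo_ in np.arange(-.06,.06,.01):
        k=(t>=lo_)&(t<lo_+.01)
        if k.any():print(round(lo_,3),k.sum(),np.median(P[k],0).round(3))
# rocker rows
for r in range(224,252,2):print(r,W[r,380].round(3),px[r,380],W[r,376].round(3),W[r,384].round(3))
m=(W[...,2]>.05)&(W[...,2]<.075)&(W[...,0]>.45)&(W[...,0]<.7)&(W[...,1]<-.03)&(W[...,1]>-.36)
print(cv2.minAreaRect((W[m][:,:2]*1000).astype(np.float32)))
```

```text
yel (489.53961181640625, 122.01521301269531) (43.45333480834961, 98.95939636230469) 84.35614776611328
[ 0.99401411 -0.10925176] -6.27218471022495
-0.06 25 [0.444 0.128 0.061]
-0.05 39 [0.452 0.125 0.064]
-0.04 40 [0.462 0.125 0.068]
-0.03 40 [0.472 0.124 0.073]
-0.02 43 [0.483 0.123 0.076]
-0.01 57 [0.493 0.123 0.084]
0.0 73 [0.502 0.12  0.089]
0.01 71 [0.512 0.12  0.092]
0.02 75 [0.522 0.12  0.096]
0.03 70 [0.532 0.118 0.1  ]
0.04 16 [0.537 0.117 0.094]
blue (528.649169921875, 333.4112243652344) (55.94112777709961, 100.79377746582031) 65.91846466064453
[ 0.96902753 -0.24695272] -14.297262735411783
-0.06 26 [0.481 0.339 0.061]
-0.05 40 [0.489 0.335 0.062]
-0.04 40 [0.498 0.331 0.068]
-0.03 37 [0.507 0.329 0.073]
-0.02 40 [0.517 0.327 0.077]
-0.01 57 [0.527 0.325 0.085]
0.0 71 [0.537 0.321 0.088]
0.01 72 [0.547 0.321 0.093]
0.02 73 [0.557 0.318 0.097]
0.03 73 [0.566 0.316 0.1  ]
0.04 13 [0.572 0.317 0.095]
224 [ 0.604 -0.099  0.095] [90 90 89] [ 0.604 -0.091  0.082] [ 0.604 -0.109  0.093]
226 [ 0.599 -0.1    0.092] [175 181 182] [ 0.598 -0.09   0.097] [ 0.6   -0.11   0.086]
228 [ 0.59
[... 411 characters left out ...]
089]
238 [ 0.57  -0.101  0.086] [73 74 72] [ 0.569 -0.091  0.09 ] [ 0.57  -0.111  0.079]
240 [ 0.564 -0.101  0.091] [79 78 76] [ 0.564 -0.091  0.089] [ 0.565 -0.111  0.084]
242 [ 0.56  -0.101  0.085] [75 76 74] [ 0.56  -0.091  0.083] [ 0.56  -0.111  0.083]
244 [ 0.555 -0.101  0.084] [78 77 75] [ 0.554 -0.091  0.089] [ 0.555 -0.111  0.088]
246 [ 0.55  -0.102  0.081] [75 74 74] [ 0.55  -0.092  0.084] [ 0.55  -0.111  0.082]
248 [ 0.545 -0.101  0.086] [95 95 94] [ 0.545 -0.091  0.086] [ 0.546 -0.113  0.067]
250 [ 0.54  -0.103  0.069] [143 141 142] [ 0.54  -0.093  0.068] [ 0.54  -0.113  0.073]
((585.2826538085938, -190.60736083984375), (149.99913024902344, 290.93280029296875), 4.2970428466796875)
```

View pics/z0.png

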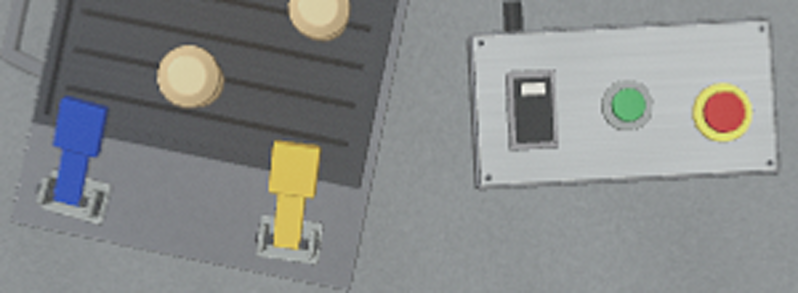

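The zoom shows the yellow pad, the blue pad, the white mark and the green button clearly, with nothing in the way above them. Estimated targets are yellow (0.522, 0.120), blue (0.557, 0.319), mark (0.594, -0.100) and green (0.583, -0.190).

```bash
cat > go.py <<'E'
import sys
from h import *
from scipy.spatial.transform import Rotation as R
s=ctrl.get_state();r=R.from_rotvec(s['tool_rot']);M=r.as_matrix()
T=np.array([float(v) for v in sys.argv[1:4]]);T[2]+=.182  # tip target
print('t',s['time'],'tip',(np.array(s['position'])+.182*M[:,2]).round(4),'F',np.round(s['ft_force'],1),'jaw yaw',np.degrees(np.arctan2(-M[0,1],M[1,1])).round(1),'z',M[:,2].round(3),'g',s['grip_width'])
# desired tip offset in tool axes
d=np.array([T[0],T[1],T[2]-.182])-(np.array(s['position'])+.182*M[:,2])
print('tool shift cm',(M.T@d*100).round(2), 'turn to level', (r.inv()*R.from_matrix(np.c_[[-1,0,0],[0,1,0],[0,0,-1]])).as_rotvec().round(3))
E
python3 go.py .522 .120 .16
```

```text
t 0.15 tip [0.1442 0.6334 0.2219] F [ 0.2  0.6 -0.2] jaw yaw -12.8 z [-0.    -0.001 -1.   ] g 1.0018687258559724
tool shift cm [-48.23 -41.67   6.26] turn to level [-0.001 -0.    -0.224]
```

play_rows --targets "-2 -1.7 0 0 0 0 -1;-4 -3.5 0 0 0 0 -1;-4 -3.5 0 0 0 0 -1;-4 -3.5 0 0 0 0 -1;-4 -3.5 0 0 0 0 -1;-4 -3.5 0 0 0 0 -1;-4 -3.5 0 0 0 0 -1;-4 -3.5 0 0 0 0 -1;-4 -3.5 0 0 0 0 -1;-2 -1.7 0 0 0 0 -1;0 0 0 0 0 0 -1" --newtons 20

```text
time: 1.52
position: [0.4332, 0.2346, 0.4008]
tool_rot: [-0.349, -3.12, 0.006]
ft_force: [0.2, -0.0, 0.2]
grip_width: 0.004
```

```bash
python3 go.py .522 .120 .12
```

```text
t 1.525 tip [0.4327 0.2339 0.2188] F [ 0.2 -0.   0.2] jaw yaw -12.8 z [-0.003 -0.004 -1.   ] g 0.004012862311409016
tool shift cm [-11.25  -9.09   9.89] turn to level [-0.004 -0.002 -0.223]
```

play_rows --targets "-3 -2.5 1 0 0 0 -1;-3 -2.5 2 0 0 0 -1;-3 -2.5 2 0 0 0 -1;-2 -1.5 2 0 0 0 -1;0 0 1 0 0 0 -1;0 0 0 0 0 0 -1"

```text
time: 2.28
position: [0.5192, 0.13, 0.3178]
tool_rot: [-0.327, -3.119, -0.001]
ft_force: [-0.9, 0.3, -0.8]
grip_width: 0.004
```

```bash
python3 go.py .522 .120 .115
```

```text
t 2.275 tip [0.5182 0.1302 0.1358] F [-0.9  0.3 -0.8] jaw yaw -12.0 z [-0.005  0.001 -1.   ] g 0.0040950308236251155
tool shift cm [-0.59 -0.92  2.08] turn to level [ 0.001 -0.005 -0.209]
```

play_rows --targets "-0.4 -0.7 1 0 0 0 -1;-0.2 -0.3 1 0 0 0 -1;0 0 0 0 0 0 -1"

```text
time: 2.65
position: [0.5222, 0.1214, 0.2977]
tool_rot: [-0.32, -3.121, -0.004]
ft_force: [-0.2, -0.5, 0.6]
grip_width: 0.003
```

```bash
python3 go.py .522 .120 .064; python3 -c "
from h import *
cap('top','top1.png');cap('wrist','w1.png')
a=cv2.imread('pics/top1.png');b=cv2.resize(a[190:310,180:340],(800,600));cv2.imwrite('pics/z1.png',b)"
```

```text
t 2.65 tip [0.5214 0.122  0.1157] F [-0.2 -0.5  0.6] jaw yaw -11.7 z [-0.004  0.003 -1.   ] g 0.0025440978900564365
tool shift cm [-0.12 -0.19  5.17] turn to level [ 0.003 -0.005 -0.204]
```

View pics/w1.png

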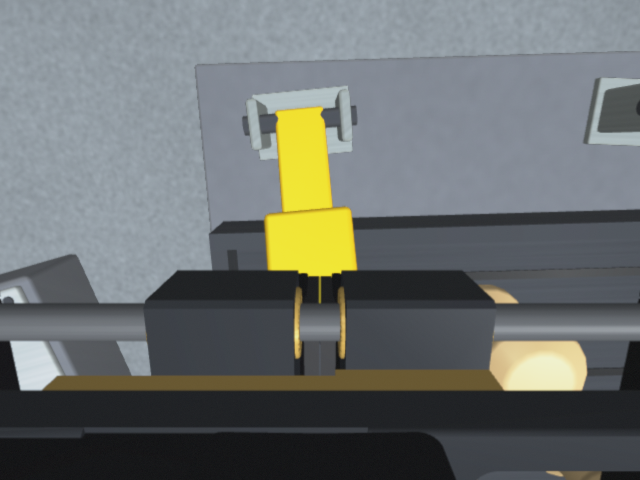

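The wrist view shows the closed fingers centred sideways over the yellow pad, at about px (320,270). I'll push down in small steps.

play_rows --targets "0 -0.2 1 0 0 0 -1;0 0 1 0 0 0 -1;0 0 1 0 0 0 -1;0 0 0.8 0 0 0 -1"

```text
time: 3.25
position: [0.5231, 0.1199, 0.2598]
tool_rot: [0.32, 3.124, 0.009]
ft_force: [1.0, -1.2, 1.7]
grip_width: 0.007
```

```bash
python3 go.py .522 .120 .064
```

```text
t 3.25 tip [0.5234 0.1209 0.0778] F [ 1.  -1.2  1.7] jaw yaw -11.7 z [ 0.002  0.005 -1.   ] g 0.0074700010719037065
tool shift cm [ 0.12 -0.12  1.38] turn to level [ 0.005  0.001 -0.204]
```

play_rows --targets "0 0 0.8 0 0 0 -1;0 0 0.6 0 0 0 -1;0 0 0.4 0 0 0 -1"

```text
time: 3.62
position: [0.5241, 0.1197, 0.2478]
tool_rot: [-0.32, -3.123, -0.011]
ft_force: [-14.4, -3.8, 40.6]
grip_width: 0.007
```

```bash
python3 go.py .522 .120 .064
```

```text
t 3.625 tip [0.5239 0.121  0.0658] F [-14.4  -3.8  40.6] jaw yaw -11.7 z [-0.001  0.007 -1.   ] g 0.007444931040593114
tool shift cm [ 0.16 -0.14  0.18] turn to level [ 0.007 -0.002 -0.204]
```

The tip stopped at 0.066 m against 40 N, which is the hard stop. I'll hold briefly, lift and check with the camera.

play_rows --targets "0 0 0 0 0 0 -1;0 0 -1 0 0 0 -1;0 0 -2 0 0 0 -1;0 0 -3 0 0 0 -1;0 0 -1 0 0 0 -1;0 0 0 0 0 0 -1"

```text
time: 4.38
position: [0.5229, 0.1192, 0.3189]
tool_rot: [-0.319, -3.118, -0.009]
ft_force: [0.8, 1.0, 0.2]
grip_width: 0.01
```

```bash
python3 go.py .557 .319 .14; python3 -c "
from h import *
cap('scene','s2.png');cap('wrist','w2.png')
a=cv2.imread('pics/s2.png');b=cv2.resize(a[190:370,280:520],(800,600));cv2.imwrite('pics/z2.png',b)"
```

```text
t 4.375 tip [0.5217 0.1204 0.1369] F [0.8 1.  0.2] jaw yaw -11.7 z [-0.006  0.007 -1.   ] g 0.010153510361171856
tool shift cm [ 0.57 20.17 -0.2 ] turn to level [ 0.006 -0.007 -0.204]
```

View pics/z2.png

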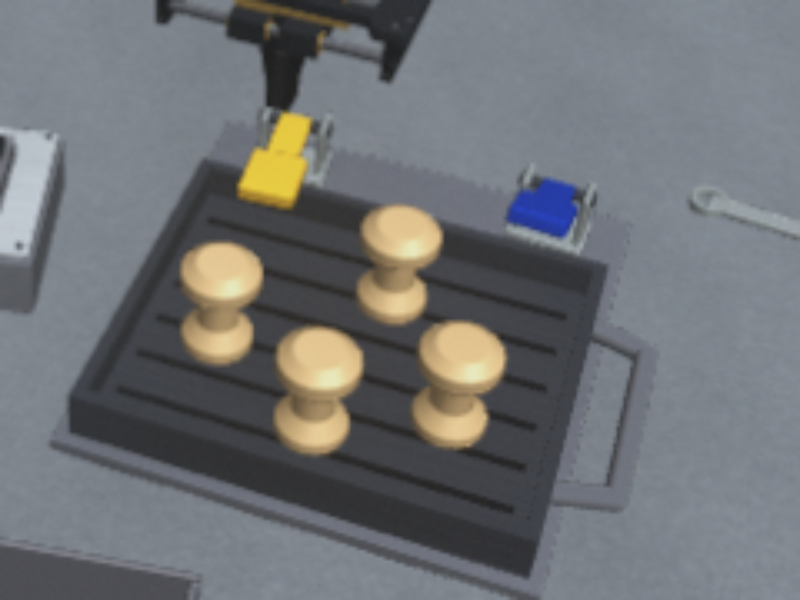

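View pics/w2.png

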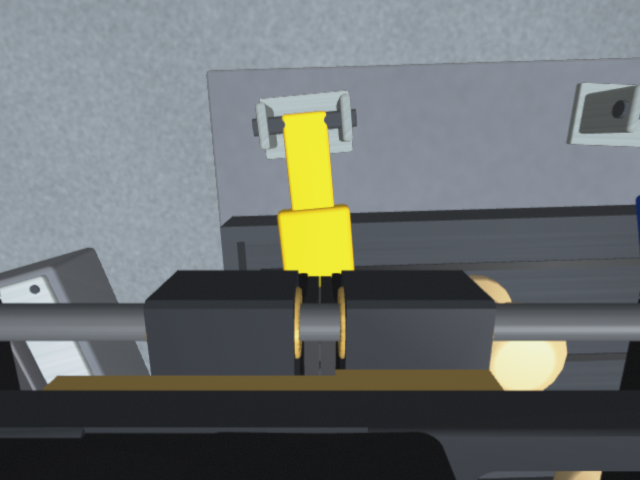

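The yellow arm now lies level on the rim (zoom px 275,175), the blue one is still raised, and the cores haven't moved. Next is the blue arm.

play_rows --targets "0 2 -0.5 0 0 0 -1;0 4 0 0 0 0 -1;0.1 4 0 0 0 0 -1;0.1 4 0 0 0 0 -1;0.1 4 0 0 0 0 -1;0.1 3 0 0 0 0 -1;0 0 0 0 0 0 -1"

```text
time: 5.35
position: [0.5597, 0.3422, 0.3178]
tool_rot: [-0.31, -3.109, -0.008]
ft_force: [-0.3, 0.4, -0.3]
grip_width: 0.002
```

```bash
python3 go.py .557 .319 .12
```

```text
t 5.35 tip [0.5567 0.3434 0.1358] F [-0.3  0.4 -0.3] jaw yaw -11.4 z [-0.016  0.007 -1.   ] g 0.0017935179432468102
tool shift cm [-0.54 -2.39  1.57] turn to level [ 0.005 -0.017 -0.199]
```

play_rows --targets "-0.4 -1.8 0.5 0.005 -0.017 0 -1;-0.1 -0.6 0.8 0 0 0 -1;0 0 0 0 0 0 -1"

```text
time: 5.72
position: [0.5595, 0.3138, 0.3023]
tool_rot: [-0.316, -3.124, 0.008]
ft_force: [0.3, 0.3, -0.2]
grip_width: 0.005
```

```bash
python3 go.py .557 .319 .064;python3 -c "
from h import *
cap('wrist','w3.png')"
```

```text
t 5.725 tip [0.5592 0.3128 0.1203] F [ 0.3  0.3 -0.2] jaw yaw -11.5 z [-0.002 -0.005 -1.   ] g 0.004876023259926259
tool shift cm [0.33 0.59 5.62] turn to level [-0.005 -0.001 -0.201]
```

View pics/w3.png

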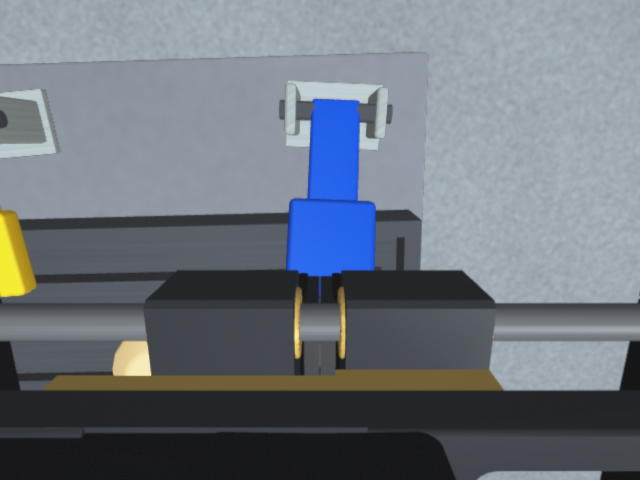

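The blue pad (centre px 332,235) sits a few mm to the tool's +y side, which agrees with the computed 6 mm. I'll correct that while descending.

play_rows --targets "0.3 0.6 0.5 0 0 0 -1;0 0 1 0 0 0 -1;0 0 1 0 0 0 -1;0 0 1 0 0 0 -1;0 0 0.8 0 0 0 -1;0 0 0.6 0 0 0 -1"

```text
time: 6.52
position: [0.5591, 0.3207, 0.2522]
tool_rot: [0.317, 3.122, -0.004]
ft_force: [0.8, -0.3, 2.4]
grip_width: 0.005
```

```bash
python3 go.py .557 .319 .064
```

```text
t 6.525 tip [0.5596 0.3202 0.0702] F [ 0.8 -0.3  2.4] jaw yaw -11.6 z [ 0.003 -0.003 -1.   ] g 0.00522249879685162
tool shift cm [ 0.23 -0.17  0.62] turn to level [-0.002  0.003 -0.202]
```

play_rows --targets "0 0 0.6 0 0 0 -1;0 0 0.4 0 0 0 -1;0 0 0 0 0 0 -1"

```text
time: 6.9
position: [0.5597, 0.3205, 0.2493]
tool_rot: [0.317, 3.123, 0.0]
ft_force: [0.1, -0.6, 0.0]
grip_width: 0.003
```

```bash
python3 go.py .557 .319 .064
```

```text
t 6.9 tip [0.5601 0.3205 0.0673] F [ 0.1 -0.6  0. ] jaw yaw -11.6 z [ 0.002 -0.    -1.   ] g 0.0030435171137931467
tool shift cm [ 0.28 -0.21  0.33] turn to level [ 0.     0.002 -0.203]
```

play_rows --targets "0 0 0.5 0 0 0 -1;0 0 0.4 0 0 0 -1;0 0 0.4 0 0 0 -1"

```text
time: 7.28
position: [0.5604, 0.3203, 0.2481]
tool_rot: [0.318, 3.124, 0.006]
ft_force: [-8.6, -4.1, 24.5]
grip_width: 0.004
```

play_rows --targets "0 0 0 0 0 0 -1;0 0 -1 0 0 0 -1;0 0 -3 0 0 0 -1;0 0 -4 0 0 0 -1;0 0 -1 0 0 0 -1;0 0 0 0 0 0 -1"

```text
time: 8.02
position: [0.5589, 0.3203, 0.3373]
tool_rot: [-0.316, -3.121, -0.001]
ft_force: [0.2, 0.3, 0.2]
grip_width: 0.006
```

```bash
python3 go.py .594 -.1 .16; python3 -c "
from h import *
cap('scene','s4.png')
a=cv2.imread('pics/s4.png');b=cv2.resize(a[190:370,280:520],(800,600));cv2.imwrite('pics/z4.png',b)"
```

```text
t 8.025 tip [0.5582 0.3204 0.1553] F [0.2 0.3 0.2] jaw yaw -11.6 z [-0.004  0.001 -1.   ] g 0.0063920652691764335
tool shift cm [-11.95 -40.47  -0.52] turn to level [ 0.    -0.004 -0.202]
```

View pics/z4.png

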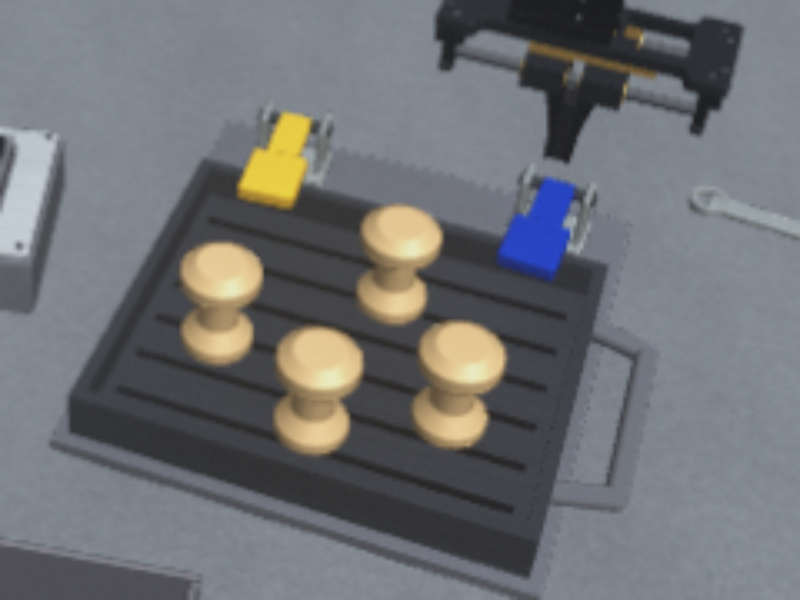

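Both arms are level on the rim and the cores are unmoved. I'll turn to match the console, then move over to the rocker.

play_rows --targets "0 -2 -0.5 0 0 -0.13 -1;0 -3 -0.5 0 0 -0.13 -1;0 0 0 0 0 0 -1"

```text
time: 8.45
position: [0.5513, 0.2696, 0.3411]
tool_rot: [0.105, -3.128, 0.007]
ft_force: [0.3, 1.1, 0.3]
grip_width: 0.002
```

```bash
python3 go.py .594 -.1 .16
```

```text
t 8.45 tip [0.5491 0.2688 0.1591] F [0.3 1.1 0.3] jaw yaw 3.8 z [-0.012 -0.005 -1.   ] g 0.0023541046732972297
tool shift cm [-2.01e+00 -3.71e+01  3.00e-02] turn to level [-0.004 -0.012  0.067]
```

play_rows --targets "-0.2 -3 0 0 -0.01 0 -1;-0.2 -4 0 0 0 0 -1;-0.2 -4 0 0 0 0 -1;-0.2 -4 0 0 0 0 -1;-0.2 -4 0 0 0 0 -1;-0.2 -4 0 0 0 0 -1;-0.2 -4 0 0 0 0 -1;-0.2 -3 0 0 0 0 -1;-0.2 -1.5 0 0 0 0 -1;0 0 0 0 0 0 -1"

```text
time: 9.7
position: [0.5894, -0.041, 0.3271]
tool_rot: [0.107, -3.119, 0.006]
ft_force: [-0.5, -0.5, -1.1]
grip_width: 0.002
```

```bash
python3 go.py .594 -.1 .13
```

```text
t 9.7 tip [ 0.5857 -0.0418  0.1451] F [-0.5 -0.5 -1.1] jaw yaw 3.9 z [-0.021 -0.005 -1.   ] g 0.0018195866913185467
tool shift cm [-0.47 -5.86  1.52] turn to level [-0.004 -0.021  0.069]
```

play_rows --targets "-0.2 -2.5 0 0 -0.02 0 -1;-0.1 -2 0.3 0 0 0 -1;0 -1 0.3 0 0 0 -1;0 0 0 0 0 0 -1"

```text
time: 10.2
position: [0.5974, -0.0879, 0.3189]
tool_rot: [0.123, -3.136, -0.003]
ft_force: [0.7, 0.5, -0.2]
grip_width: 0.006
```

```bash
python3 go.py .594 -.1 .11;python3 -c "
from h import *
cap('wrist','w5.png');cap('scene','s5.png')
a=cv2.imread('pics/s5.png');b=cv2.resize(a[180:300,170:330],(800,600));cv2.imwrite('pics/z5.png',b)"
```

```text
t 10.2 tip [ 0.5969 -0.0877  0.1369] F [ 0.7  0.5 -0.2] jaw yaw 4.5 z [-0.003  0.002 -1.   ] g 0.005544850293181154
tool shift cm [ 0.38 -1.21  2.69] turn to level [ 0.002 -0.003  0.078]
```

View pics/w5.png

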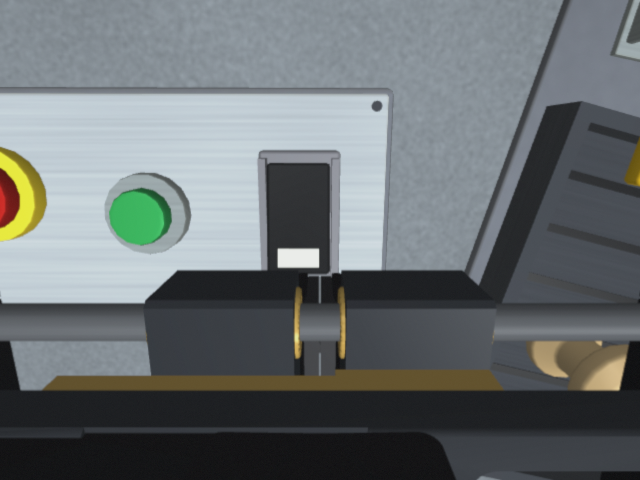

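View pics/z5.png

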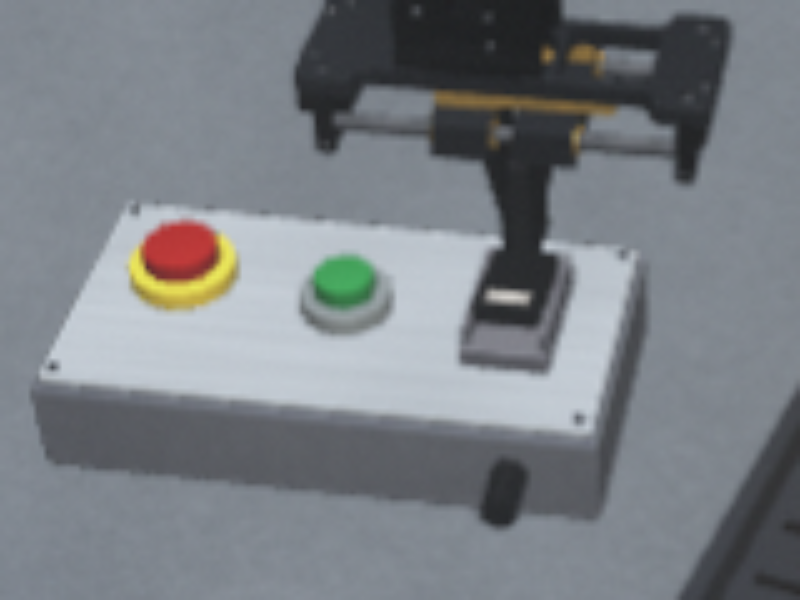

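The wrist view shows the white mark at px (298,258), just off the fingers, and green at (140,217). I'll measure both from this view as a cross-check.

Run:
```python
from h import *
im=dict(np.load('pics/w5.npz'));W=world(im)
for u,v in ((298,250),(298,258),(298,266),(285,258),(312,258),(298,170),(298,200),(298,230),(298,270),(140,217),(5,195)):
    print(u,v,np.nanmedian(W[v-1:v+2,u-1:u+2].reshape(-1,3),0).round(4))
```

```text
298 250 [ 0.589  -0.0994  0.0936]
298 258 [ 0.5933 -0.0991  0.0936]
298 266 [ 0.5977 -0.0988  0.0946]
285 258 [ 0.5939 -0.106   0.094 ]
312 258 [ 0.5927 -0.0916  0.0941]
298 170 [ 0.5475 -0.1025  0.085 ]
298 200 [ 0.5631 -0.1014  0.0882]
298 230 [ 0.5788 -0.1002  0.0904]
298 270 [ 0.5993 -0.0981  0.095 ]
140 217 [ 0.5798 -0.1879  0.0834]
5 195 [ 0.5738 -0.2622  0.0803]
```

play_rows --targets "0.1 -1.0 0.8 0 0 0 -1;0 -0.2 0.8 0 0 0 -1;0 0 0.4 0 0 0 -1;0 0 0 0 0 0 -1"

```text
time: 10.8
position: [0.5975, -0.098, 0.2974]
tool_rot: [0.129, -3.136, -0.005]
ft_force: [0.2, -0.1, 1.0]
grip_width: 0.004
```

```bash
python3 go.py .597 -.099 .086
```

```text
t 10.8 tip [ 0.5969 -0.0974  0.1154] F [ 0.2 -0.1  1. ] jaw yaw 4.7 z [-0.003  0.003 -1.   ] g 0.004257481789922802
tool shift cm [-0.   -0.17  2.93] turn to level [ 0.003 -0.003  0.082]
```

play_rows --targets "0 -0.2 1 0 0 0 -1;0 0 0.8 0 0 0 -1;0 0 0.6 0 0 0 -1;0 0 0.5 0 0 0 -1"

```text
time: 11.3
position: [0.5997, -0.0997, 0.269]
tool_rot: [-0.129, 3.134, 0.004]
ft_force: [1.3, 0.6, 10.8]
grip_width: 0.008
```

```bash
python3 go.py .597 -.099 .086
```

```text
t 11.3 tip [ 0.6006 -0.0991  0.087 ] F [ 1.3  0.6 10.8] jaw yaw 4.7 z [ 0.005  0.003 -1.   ] g 0.00807710521090259
tool shift cm [0.36 0.04 0.1 ] turn to level [0.003 0.005 0.083]
```

play_rows --targets "0.2 0 0.5 0 0 0 -1;0 0 0.4 0 0 0 -1;0 0 0.4 0 0 0 -1"

```text
time: 11.68
position: [0.5993, -0.1006, 0.2685]
tool_rot: [-0.13, 3.129, 0.012]
ft_force: [-9.1, 2.1, 24.4]
grip_width: 0.002
```

```bash
python3 go.py .597 -.099 .086
```

```text
t 11.675 tip [ 0.601  -0.0992  0.0865] F [-9.1  2.1 24.4] jaw yaw 4.7 z [ 0.009  0.008 -1.   ] g 0.0024447275610003072
tool shift cm [0.4  0.05 0.04] turn to level [0.008 0.01  0.083]
```

play_rows --targets "0 0 0 0 0 0 -1;0 0 -1 0 0 0 -1;0 0 -2 0 0 0 -1;0 0 -2 0 0 0 -1;0 0 0 0 0 0 -1"

```text
time: 12.3
position: [0.5977, -0.1013, 0.32]
tool_rot: [-0.129, 3.133, 0.013]
ft_force: [0.2, 0.1, -0.1]
grip_width: 0.005
```

```bash
python3 go.py .582 -.189 .115;python3 -c "
from h import *
im=cap('wrist','w6.png');cap('scene','s6.png')
a=cv2.imread('pics/s6.png');b=cv2.resize(a[180:300,170:330],(800,600));cv2.imwrite('pics/z6.png',b)
W=world(im)
for v in (180,200,220,240,250,258,266): print(v,W[v,298].round(4),im['pixels'][v,298])
"
```

```text
t 12.3 tip [ 0.5986 -0.0998  0.138 ] F [ 0.2  0.1 -0.1] jaw yaw 4.7 z [ 0.005  0.008 -1.   ] g 0.004930322164687122
tool shift cm [ 2.41 -8.77  2.22] turn to level [0.008 0.005 0.083]
180 [ 0.554  -0.1138  0.0938] [48 47 46]
200 [ 0.5647 -0.1131  0.0918] [48 47 45]
220 [ 0.5757 -0.1124  0.0906] [48 46 44]
240 [ 0.5877 -0.1118  0.0868] [48 45 44]
250 [ 0.5941 -0.1114  0.0845] [48 46 45]
258 [ 0.5986 -0.1111  0.0853] [48 45 44]
266 [ 0.6036 -0.1108  0.0844] [45 43 42]
```

View pics/z6.png

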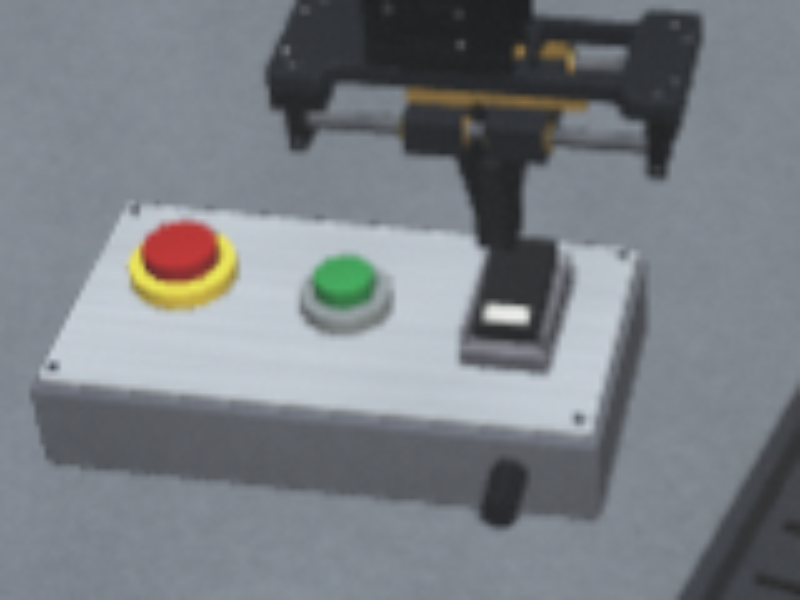

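View pics/w6.png

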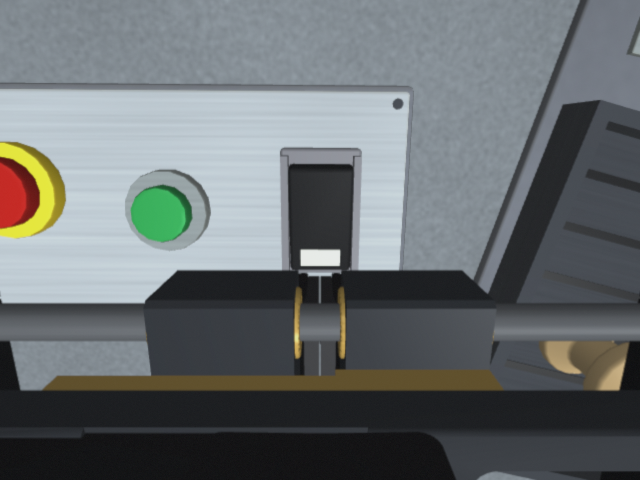

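The rocker's marked end is now down: its face slopes about -0.2 rad, where it was +0.2 before. On to the green button, staying high.

play_rows --targets "0.6 -2 0 0.008 0.005 0 -1;0.6 -2.5 0 0 0 0 -1;0.6 -2 0 0 0 0 -1;0.4 -1 0 0 0 0 -1;0 0 0 0 0 0 -1"

```text
time: 13.02
position: [0.5777, -0.1843, 0.3133]
tool_rot: [0.125, -3.127, 0.004]
ft_force: [0.5, -0.5, -0.2]
grip_width: 0.001
```

```bash
python3 go.py .582 -.189 .11;python3 -c "
from h import *
im=cap('wrist','w7.png');W=world(im)
m=cv2.inRange(cv2.cvtColor(im['pixels'],cv2.COLOR_BGR2HSV),(45,100,50),(85,255,255));print(np.nanmedian(W[m>0],0),cv2.boundingRect(m))
im=dict(np.load('pics/w6.npz'));W=world(im)
m=cv2.inRange(cv2.cvtColor(im['pixels'],cv2.COLOR_BGR2HSV),(45,100,50),(85,255,255))>0;P=W[m];print(np.nanmedian(P,0),np.nanpercentile(P,2,0),np.nanpercentile(P,98,0))
"
```

```text
t 13.025 tip [ 0.5756 -0.1849  0.1313] F [ 0.5 -0.5 -0.2] jaw yaw 4.6 z [-0.012 -0.003 -1.   ] g 0.0011856002168239075
tool shift cm [-0.63 -0.46  2.13] turn to level [-0.003 -0.012  0.08 ]
[ 0.57372445 -0.18951876  0.08260825] (282, 241, 54, 54)
[ 0.57955671 -0.18849745  0.08252616] [ 0.56615815 -0.20331396  0.07503043] [ 0.5938698  -0.17496918  0.08404858]
```

View pics/w7.png

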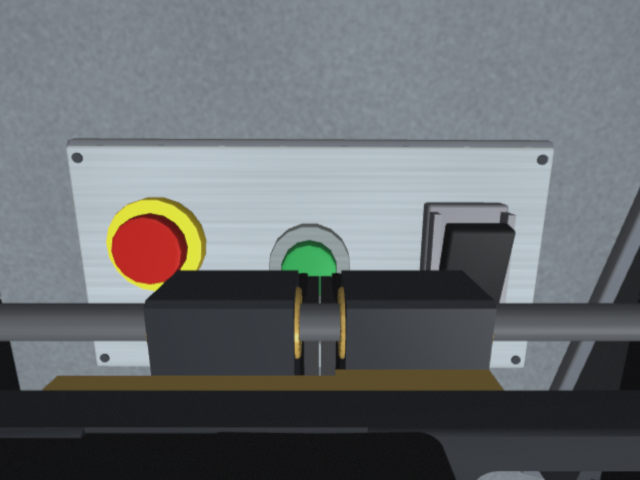

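Green is centred at about (0.580, -0.189) with its top at 0.083. I'll align over it and then press.

play_rows --targets "-0.3 -0.4 0.8 0 -0.012 0 -1;0 -0.1 0.8 0 0 0 -1;0 0 0.4 0 0 0 -1;0 0 0 0 0 0 -1"

```text
time: 13.58
position: [0.5823, -0.1858, 0.2908]
tool_rot: [0.133, -3.139, 0.0]
ft_force: [-0.4, -0.6, -0.9]
grip_width: 0.006
```

```bash
python3 go.py .580 -.189 .076
```

```text
t 13.575 tip [ 0.5822 -0.1859  0.1088] F [-0.4 -0.6 -0.9] jaw yaw 4.9 z [-0. -0. -1.] g 0.0062010591201773725
tool shift cm [ 0.25 -0.29  3.28] turn to level [-0.    -0.     0.085]
```

play_rows --targets "0.2 -0.4 0.8 0 0 0 -1;0.1 0 0.8 0 0 0 -1;0 0 0.4 0 0 0 -1"

```text
time: 13.95
position: [0.5796, -0.1902, 0.2699]
tool_rot: [-0.134, 3.138, -0.001]
ft_force: [-0.3, 0.1, -0.3]
grip_width: 0.003
```

```bash
python3 go.py .580 -.189 .076
```

```text
t 13.95 tip [ 0.5797 -0.1903  0.0879] F [-0.3  0.1 -0.3] jaw yaw 4.9 z [ 0.001 -0.    -1.   ] g 0.0034703725638940003
tool shift cm [-0.04  0.12  1.19] turn to level [-0.     0.001  0.085]
```

play_rows --targets "0 0 0.5 0 0 0 -1;0 0 0.5 0 0 0 -1;0 0 0.5 0 0 0 -1;0 0 0.4 0 0 0 -1;0 0 0.4 0 0 0 -1"

```text
time: 14.58
position: [0.5797, -0.1914, 0.2583]
tool_rot: [-0.133, 3.137, 0.009]
ft_force: [-9.7, 3.4, 24.4]
grip_width: 0.008
```

```bash
python3 go.py .580 -.189 .076
```

```text
t 14.575 tip [ 0.58   -0.1904  0.0763] F [-9.7  3.4 24.4] jaw yaw 4.9 z [ 0.001  0.006 -1.   ] g 0.007773019375851203
tool shift cm [-0.02  0.14  0.03] turn to level [0.006 0.002 0.085]
```

The tip is at 0.0763 with 24 N, about 7 mm below the button's original top. I'll hold one row and then lift clear.

play_rows --targets "0 0 0.3 0 0 0 -1;0 0 0 0 0 0 -1;0 0 -1 0 0 0 -1;0 0 -3 0 0 0 -1;0 0 -4 0 0 0 -1;0 0 -4 0 0 0 -1;0 0 -2 0 0 0 -1;0 0 0 0 0 0 -1;4 0 0 0 0 0 -1;4 0 0 0 0 0 -1;4 0 0 0 0 0 -1;0 0 0 0 0 0 -1"

```text
time: 16.08
position: [0.4562, -0.2021, 0.3982]
tool_rot: [0.135, -3.135, -0.012]
ft_force: [1.2, 0.1, 0.3]
grip_width: 0.005
```

```bash
python3 go.py .582 -.189 .115;python3 -c "
from h import *
im=cap('top','t8.png');W=world(im);o=dict(np.load('pics/top0.npz'));cap('scene','s8.png')
hs=cv2.cvtColor(im['pixels'],cv2.COLOR_BGR2HSV)
for lo,hi in (((45,100,50),(85,255,255)),((0,150,80),(8,255,255))):
  m=cv2.inRange(hs,lo,hi)>0;m[:,:400]=0;m[:220]=0;m[260:]=0;print(m.sum(),np.nanmedian(W[m],0))
for n in('top0','t8'):
  z=dict(np.load('pics/'+n+'.npz'));W=world(z);print(n,[np.nanmedian(W[r-1:r+2,376:385,2]).round(4) for r in range(226,248,3)])
a=cv2.absdiff(im['pixels'],o['pixels']).max(2);cv2.imwrite('pics/d8.png',a*2)
"
```

```text
t 16.075 tip [ 0.4555 -0.2008  0.2163] F [1.2 0.1 0.3] jaw yaw 4.9 z [-0.004  0.007 -1.   ] g 0.004751970079731337
tool shift cm [-12.74   0.    10.08] turn to level [ 0.007 -0.004  0.086]
111 [ 0.58174072 -0.19018376  0.08303092]
163 [ 0.57684081 -0.28106123  0.08254195]
top0 [np.float64(0.0948), np.float64(0.0927), np.float64(0.0902), np.float64(0.0895), np.float64(0.0881), np.float64(0.0855), np.float64(0.0856), np.float64(0.0841)]
t8 [np.float64(0.0854), np.float64(0.0868), np.float64(0.0869), np.float64(0.0908), np.float64(0.092), np.float64(0.0937), np.float64(0.0921), np.float64(0.0895)]
```

View pics/s8.png

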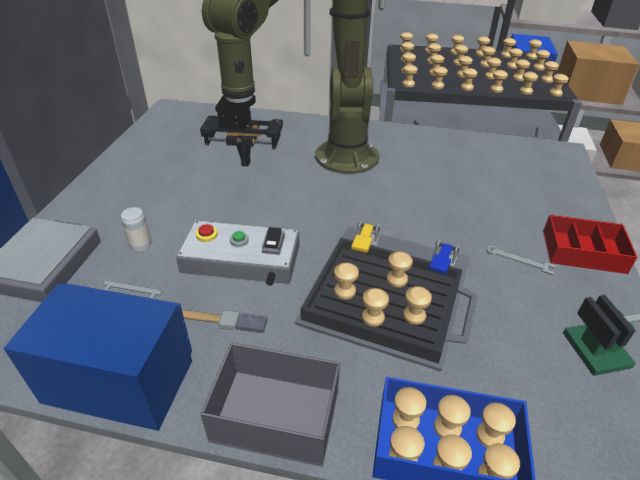

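View pics/d8.png

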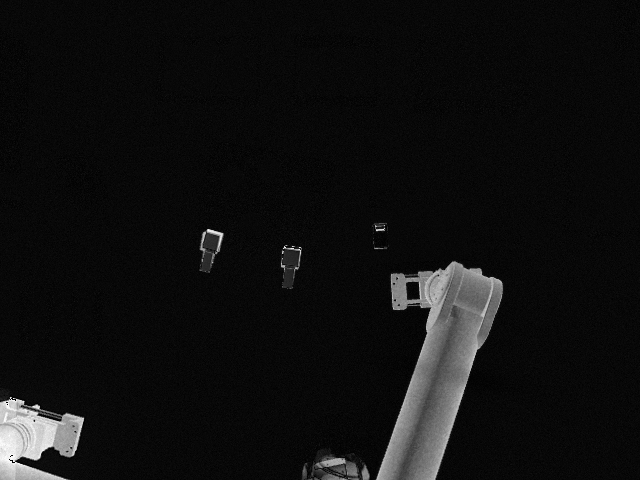

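The difference image shows changes only at the two arms, the rocker and the robot. The scene view shows both arms level and the loose things unmoved. Last I'll check the pad heights, then hand in if they're level.

Run:
```python
from h import *
im=dict(np.load('pics/t8.npz'));W=world(im);hs=cv2.cvtColor(im['pixels'],cv2.COLOR_BGR2HSV)
ok=True
for n,lo,hi,sl in (('yel',(20,120,100),(35,255,255),(slice(240,300),slice(270,310))),('blue',(100,120,60),(130,255,255),(slice(225,275),slice(195,225)))):
    m=np.zeros((480,640),bool);m[sl]=cv2.inRange(hs,lo,hi)[sl]>0
    P=W[m];x=P[:,0];top=P[x>np.nanmax(x)-.045];s=np.polyfit(top[:,0],top[:,2],1)[0]
    z=np.nanmedian(top[:,2]);print(n,z,'slope',s);ok&=bool(z<.069)
print(ok)
if ok: ctrl.close_job();print('closed')
```

```text
yel 0.06505923016889427 slope -0.03128597880511486
blue 0.06502187958999253 slope 0.005555425577722218
True
the job is handed in; nothing more can be done
closed
```

I did the job in the required order and handed it in at about 16 s: yellow arm, blue arm, rocker, then the green button. I used closed fingertips throughout and never touched the red button. No verdict is reported, so the results below are from my own checks.

- **Arms:** both pads measure 65 mm above the bench and lie level, against 66 mm expected fully down. Yellow stopped against 40 N. Blue read 0 N after the first push, so I pressed it again, and it held at about 24 N.
- **Rocker:** the marked end went down to its stop and stayed there. Its face tilt reversed from about +0.2 to -0.2 rad.
- **Green button:** the fingertip went about 7 mm in, against 24 N. The button top is back at 83 mm, the same as at the start.
- **Red button:** its top is at 83 mm, also unchanged.
- **Loose things:** the before/after image difference shows changes only at the two arms, the rocker and the robot. The cores, brush, can and wrench did not move.
- **Robot:** it is clear of everything, with the fingertips about 0.22 m above the bench.

No check failed. The only disagreement was a spread of 1–2 mm between camera views.

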